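# Swing the photo scale bar into line between post and stop screw

### The job

Line up the wooden scale bar on the photographing board for the next picture: bring its V-notched heel gently up against the steel post while the bar is still well askew, then, keeping the heel on the post, swing the bar about it towards the rail until its side meets the rubber foot of the stop screw that sticks out of the rail. Press it home there for a second with about 1 kg of push, never 2 kg or more on post or stop, then let go and leave it lying flat there; do not disturb the sherd, the box or the magnifier.

Things in the scene. Friction and masses are not known exactly. Their poses are not given: they have to be found in the camera images.
- board: Flat grey photographing board fixed to the table, 370 x 400 mm, 10 mm thick. Origin on the table: the board reaches 270 mm to -x, 100 mm to +x, 190 mm to +y and 210 mm to -y of it. Its top is 10 mm above the table.
- post: Upright round steel post fixed to the board near the rail's +y end, 16 mm diameter, 60 mm high above the board, rigid. Origin on its axis at the board's top, 135 mm to +y of the board's origin.
- post_axis (a point): Point on the post's axis, 18 mm above the board's top (half the bar's height).
- rail: Low straight wooden rail fixed on the board, 330 mm long, 22 mm wide, 12 mm high (20 mm at the stop screw it carries). Origin at the board's top, on its face towards the post, half-way along. y runs along the rail, x points from that face into the rail, away from post and bar; the post's axis is 50 mm to -x and 147 mm to +y of the origin.
- rail_face (a point): Point on the rail's face, 6 mm above the board's top, half-way along; axes as for the rail. The rail is low and set back, so fingers holding the bar's middle with their tips 15 mm or more above the board clear it.
- stop_hole (a point): Where the stop screw leaves the rail's face towards -x, 12 mm above the board, 200 mm along the rail from the post. The screw ends in a 16 mm round rubber foot. Its hand setting is not measured: the foot's face stands 35 to 67 mm out from the rail's face, so the seated bar meets it parallel to the rail (35) or up to 9.2 degrees short of that (67). It does not give.
- bar: Loose wooden scale bar lying on the board, black and white divisions painted on its top; 0.14 to 0.28 kg. Body 250 mm long, 30 mm wide, 36 mm high, origin at the centre of the underside, x along the bar from the notched heel to the plain toe, y across, z up. A 90 degree V notch in the heel end straddles the post; its apex is 125 mm to -x of the origin and two prongs reach 11 mm past the apex to either side.
- bar_mid (a point): Centre of the bar, half-way up (18 mm above its underside); axes as for the bar.
- bar_heel (a point): Point at half height, 136.3 mm to -x of the bar's centre, in the notch's mouth: the post's axis passes through it when the notch is seated on the post.
- bar_toe (a point): Centre of the plain toe end face, 125 mm to +x of the bar's centre, half-way up.
- sherd: Bystander: a terracotta potsherd about 55 x 45 x 11 mm, lying on the board. Origin centre of its underside. Leave alone.
- finds_box: Bystander: open cardboard box of sherds, 130 x 180 x 50 mm, on the table. Origin centre of its underside. Leave alone.
- magnifier: Bystander: hand magnifier with 100 mm round rim and 100 mm handle, flat on the table. Origin at the centre of the lens, on the table. Leave alone.

How it is judged:
By the outcome, as a careful person would: the job done as asked, in the order asked, and still so for the second after the job is handed in, with the robot touching nothing.
It also fails if it takes over 64 s, if anything falls off the work surface, if the arm or the gripper's body presses on something with over 40 N, if the wrist force passes 120 N, or if a joint passes its speed limit or range.

### The arm

A 6-joint arm with a two-finger parallel gripper is mounted at the origin on the work surface. World frame = base frame: x ahead of the robot, y to its left, z up, the work surface at z = 0. Lengths are in mm, angles in rad, forces in N, time in s.
With the tool pointing down it reaches from about 350 to 875 mm from the base axis. Payload 15.5 kg.
Tool frame: the origin (TCP) lies on the front face of the gripper's body, between the roots of the fingers; the fingertips stand 73 mm ahead of it and the grasp point (between the pads) lies 54 mm ahead of it (env.tips_ahead is the distance from the TCP to the fingertips, in mm); z points along the fingers, y is the direction in which the jaws open and shut (so a half turn about z gives the same grasp; the last joint's range is limited). The gripper opens to 85 mm and grips with 20 to 120 N. Pads are 22 mm wide; open, the fingers measure 114 mm over their backs; the gripper's body (76 mm by 85 mm) begins 54 mm behind the grasp point. The pads swing forward as they close: fully open they stand 13 mm farther back than shut.
Start: joints at [1.248, 0.494, 1.345, -0, 1.302, -0.096], TCP at [140.533, 608.997, 303.877] pointing down, gripper open.
Joint ranges: [-2.91, 2.91], [-0.82, 2.16], [0.22, 2.67], [-1.22, 4.37], [0.12, 2.79], [-3.08, 3.08]. Speed limits (rad/s): [1.89, 1.89, 2.57, 3.01, 3.01, 3.01].

### API

Orientations are given as a unit quaternion [w, x, y, z].
In Python, from bench import sense, optics, workorder, env gives the robot as it stands.
- The arm moves only by the shell command python3 -m inch 'ROWS' [FORCE]. ROWS is text: rows parted by semicolons, each of 7 numbers parted by spaces: the turn, a rotation vector about the tool's x, y, z in rad, then the shift along the tool's x, y, z in mm, then the closure, from -1 (fully open) to 1 (shut). A call has 1 to 8 rows; each row shifts and turns the pose as measured when the row begins, along the tool's axes as they then stand; what a row does not reach is not made up. A row lasts 1/12 s, in which the tool goes at most 41.7 mm and 7.16 degrees, less where a joint would pass 70% of its speed; a pose out of reach is approached as far as the arm can. A call with a gripper value outside its range is refused whole. The fingers move at their own pace and stop on an object; FORCE is the grip in N (left out, the last holds). Time passes only in rows, so rows that do not move let the fingers close. It gives the time, the measured TCP pose, the force and the opening at its end, in the units of the state.
- sense(): the state, without advancing time (a new reading comes with each control period).
- optics.camera(name): name is "side" or "top" or "wrist"; returns a dict with "img" (420x560x3 uint8, red, green, blue), "camera_matrix" (3x3 intrinsics, pixels), "k1" (the pictures are not rectified: a ray, as slopes to the right and down, at radius r is drawn at 1 + k1 r^2 times it, then the intrinsics apply), "world_to_cam" (4x4, takes a point from world to camera coordinates); the wrist camera has in their place "mount" (4x4, takes a point from camera to tool coordinates, whose origin is the TCP and whose axes are the flange's). Camera axes: x right, y down, z forward; pixel columns grow to the right and rows downward; lengths in mm; the calibration is good to about 2 mm. A picture is of the moment at which its call begins: read the wrist's pose just before it. There is no depth.
- workorder.sign_off(): hands the job in, once; it reports no verdict.
Trained networks look in a picture, given as the dict that the camera call returned (one of the last four; its "shot" number tells which), for a name from the list of things; names that differ only in an ending like _2 or _b are one class to them, and where a whole thing is asked for, a point or a joint stands for the part that bears it (a point fixed in the world has none). Each returns a list of dicts, best first, with "p" (0 to 1); they miss things now and then, are a little off and sometimes report something else, mostly with a low value. They report only what shows in the picture. A call takes as long as a camera call.
- optics.recognise(picture, query): "bbox" ([left, top, right, bottom] as shares, 0 to 1, of the picture: columns of its width, rows of its height, round what is visible of it).
- optics.place_of(picture, query): "at" ([row, column] as shares, 0 to 1, of the picture: columns of its width, rows of its height: a listed point, or the origin of a listed thing).
The state is a dict: "time_s": time; "joint_positions": joint angles; "dq": joint speeds; "tau": joint torques, N m; "ee_pos": TCP position; "tcp_rot": TCP orientation; "contact_force": force on the tool from outside, world axes, zero at the start; "moment": the same for the moment, N m; "opening": finger opening in mm.
Only numpy, scipy, OpenCV 4.12 (cv2) and the standard library are available. Lean on these libraries where they do the work, as an engineer would, in place of code of your own. Each camera call takes 0.05 s, during which the arm holds its last target. There are 200 camera calls.

## Working session

There is one attempt and no reset: what is moved stays moved. The work goes in short steps, Python scripts to look and compute and a shell command to move; the robot and the scene stay as the last step left them, time stands still between calls to the robot, and variables do not carry over. Pictures are saved under pics/ and viewed, about 8 in all and at most 12, crops included, and the job is handed in when it is done.

```bash
mkdir -p pics; ls
cat > h.py <<'E'
import numpy as np, cv2
from bench import sense, optics, workorder, env
from scipy.spatial.transform import Rotation as R
def rot(q): return R.from_quat([q[1],q[2],q[3],q[0]])
def T_wc(pic, st=None):
    if 'world_to_cam' in pic: return np.linalg.inv(np.array(pic['world_to_cam']))
    T=np.eye(4); T[:3,:3]=rot(st['tcp_rot']).as_matrix(); T[:3,3]=st['ee_pos']
    return T@np.array(pic['mount'])
def ray(pic,u,v,st=None):
    K=np.array(pic['camera_matrix']); d=np.array([(u-K[0,2])/K[0,0],(v-K[1,2])/K[1,1]]); s=d.copy()
    for _ in range(20): s=d/(1+pic['k1']*(s@s))
    T=T_wc(pic,st); return T[:3,3], T[:3,:3]@np.array([s[0],s[1],1])
def onz(pic,u,v,z,st=None):
    o,d=ray(pic,u,v,st); return o+d*(z-o[2])/d[2]
def proj(pic,P,st=None):
    T=np.linalg.inv(T_wc(pic,st)); p=T[:3,:3]@np.array(P)+T[:3,3]; s=p[:2]/p[2]; s=s*(1+pic['k1']*(s@s)); K=np.array(pic['camera_matrix'])
    return np.array([K[0,0]*s[0]+K[0,2],K[1,1]*s[1]+K[1,2]])
def place(pic,name,z,st=None):
    return [(round(r['p'],2),np.round([r['at'][1]*560,r['at'][0]*420]),onz(pic,r['at'][1]*560,r['at'][0]*420,z,st).round(1)) for r in optics.place_of(pic,name)[:2]]
def save(pic,n,box=None,sc=1):
    im=pic['img'][:,:,::-1]
    if box: im=im[box[1]:box[3],box[0]:box[2]]
    cv2.imwrite('pics/'+n,cv2.resize(im,None,fx=sc,fy=sc,interpolation=cv2.INTER_CUBIC))
E
python3 - <<'E'
from h import *
st=sense(); print(st['ee_pos'],st['tcp_rot'],st['time_s'],st['contact_force'],rot(st['tcp_rot']).as_matrix().round(2).tolist())
Z=dict(board=0,post=10,post_axis=28,rail=10,rail_face=16,stop_hole=22,bar=10,bar_mid=28,bar_heel=28,bar_toe=28,sherd=10,finds_box=0,magnifier=0)
ps={}
for c in ['top','side','wrist']:
    p=optics.camera(c); ps[c]=p; save(p,c+'0.png')
    for n,z in Z.items(): print(c,n,place(p,n,z,st))
E
```

```text
pics
[140.46619988 608.71965769 303.28548667] [-1.19183434e-04  1.13177540e-01  9.93574584e-01 -6.12778696e-04] 0.0 [-0.78875407  0.29009014 -0.42749074] [[-0.97, 0.22, -0.0], [0.22, 0.97, -0.0], [0.0, -0.0, -1.0]]
top board [(0.65, array([295., 167.]), array([629.3, -39.6,   0. ]))]
top post [(0.61, array([246., 182.]), array([588.2,  91.6,  10. ]))]
top post_axis [(0.48, array([246., 178.]), array([596.5,  90. ,  28. ])), (0.24, array([315., 140.]), array([694.4, -89.5,  28. ]))]
top rail [(0.86, array([296., 150.]), array([673.7, -41.4,  10. ]))]
top rail_face [(0.62, array([293., 147.]), array([680.1, -33.8,  16. ]))]
top stop_hole [(0.63, array([314., 140.]), array([695.9, -87.5,  22. ])), (0.5, array([107., 213.]), array([507.7, 440.2,  22. ]))]
top bar [(0.59, array([309., 210.]), array([513.9, -73.8,  10. ]))]
top bar_mid [(0.95, array([312., 209.]), array([515. , -80.5,  28. ]))]
top bar_heel [(0.89, array([260., 203.]), array([531.8,  54.4,  28. ])), (0.61, array([314., 143.]), array([687.2, -88.1,  28. ]))]
top bar_toe []
top sherd [(0.55, array([271., 254.]), array([402.3
[... 816 characters left out ...]
array([280., 227.]), array([516.9, -78.4,  28. ]))]
side bar_heel [(0.7, array([277., 192.]), array([549.9,  70.6,  28. ]))]
side bar_toe [(0.95, array([285., 259.]), array([ 499. , -199.1,   28. ])), (0.55, array([278., 227.]), array([513.6, -77.8,  28. ]))]
side sherd [(0.44, array([236., 210.]), array([407.1,  43.2,  10. ]))]
side finds_box [(0.9, array([242., 139.]), array([512.6, 449. ,   0. ]))]
side magnifier [(0.86, array([305., 368.]), array([ 459. , -488.4,    0. ]))]
wrist board []
wrist post []
wrist post_axis []
wrist rail []
wrist rail_face []
wrist stop_hole []
wrist bar []
wrist bar_mid []
wrist bar_heel []
wrist bar_toe []
wrist sherd []
wrist finds_box []
wrist magnifier []
```

Run:
```python
from h import *
p=optics.camera('top'); a=p['img'][120:300,200:400,::-1]
q=optics.camera('side'); b=q['img'][150:300,200:400,::-1]
a=cv2.resize(a,None,fx=2,fy=2,interpolation=3);b=cv2.resize(b,None,fx=2,fy=2,interpolation=3)
b=cv2.copyMakeBorder(b,0,60,0,0,0); cv2.imwrite('pics/a.png',np.hstack([a,b]))
```

```text
(no output)
```

View pics/a.png

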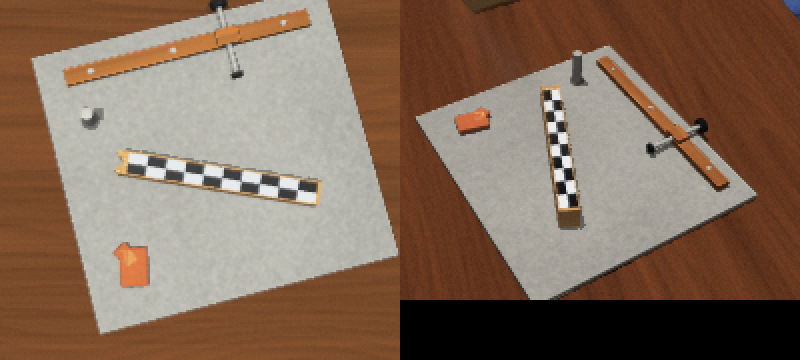

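```bash
r1="x"; python3 -m inch '0 0 0.0624 -38 -5.5 0 -1;0 0 0.0624 -38 -5.5 0 -1;0 0 0.0624 -38 -5.5 0 -1;0 0 0.0624 -38 -5.5 0 -1;0 0 0.0624 -38 -5.5 0 -1;0 0 0.0624 -38 -5.5 0 -1;0 0 0.0624 -38 -5.5 0 -1;0 0 0.0624 -38 -5.5 0 -1'
python3 -m inch '0 0 0.0624 -36 -5.5 0 -1;0 0 0.0624 -36 -5.5 0 -1;0 0 0.0624 -36 -5.5 0 -1;0 0 0.0624 -36 -5.5 0 -1;0 0 0.0624 -36 -5.5 0 -1;0 0 0.0624 -36 -5.5 0 -1;0 0 0.0624 -36 -5.5 0 -1;0 0 0.0624 -36 -5.5 0 -1'
python3 -m inch '0 0 0.0624 -34 -5.5 0 -1;0 0 0.0624 -34 -5.5 0 -1;0 0 0.0624 -34 -5.5 0 -1;0 0 0.0624 -34 -5.5 0 -1;0 0 0.0624 -34 -5.5 0 -1;0 0 0.0624 -34 -5.5 0 -1;0 0 0.0624 -34 -5.5 0 -1;0 0 0.0624 -34 -5.5 0 -1'
```

```text
time_s: 2.87
ee_pos: [397.3, 437.6, 303.4]
tcp_rot: [-0.001, 0.359, 0.933, 0.002]
contact_force: [0.9, 0.9, 0.5]
opening: 85.4
time_s: 3.53
ee_pos: [532.4, 165.9, 303.0]
tcp_rot: [0.0, 0.59, 0.808, 0.003]
contact_force: [0.9, 0.5, -0.1]
opening: 85.5
time_s: 4.2
ee_pos: [511.6, -120.3, 302.1]
tcp_rot: [0.001, 0.779, 0.627, 0.005]
contact_force: [0.8, 1.1, -0.1]
opening: 85.0
```

Run:
```python
from h import *
st=sense(); print(st['ee_pos'],rot(st['tcp_rot']).as_matrix().round(3).tolist(),st['joint_positions'])
p=optics.camera('wrist'); save(p,'w1.png'); np.savez('w1.npz',img=p['img'])
print(T_wc(p,st).round(2).tolist())
for n,z in dict(post=10,post_axis=28,rail_face=16,stop_hole=22,bar_mid=28,bar_heel=28,bar_toe=28).items(): print(n,place(p,n,z,st))
```

```text
[ 511.58836568 -120.32271156  302.1383886 ] [[0.214, 0.977, 0.009], [0.977, -0.214, 0.005], [0.007, 0.008, -1.0]] [-0.34843993  0.35330834  1.59634591  0.00813805  1.18472697 -0.1354513 ]
[[0.98, -0.21, -0.05, 524.58], [-0.22, -0.94, -0.27, -49.8], [0.01, 0.28, -0.96, 372.32], [0.0, 0.0, 0.0, 1.0]]
post [(0.71, array([272., 149.]), array([516., -79.,  10.]))]
post_axis [(0.63, array([358.,  92.]), array([615.8, -40. ,  28. ]))]
rail_face [(0.74, array([413.,  75.]), array([678.8, -34.3,  16. ]))]
stop_hole [(0.7, array([430., 123.]), array([689.6, -87.6,  22. ]))]
bar_mid [(0.64, array([270., 147.]), array([514.8, -74.6,  28. ]))]
bar_heel [(0.8, array([259.,   6.]), array([533.7,  58.6,  28. ])), (0.27, array([432., 122.]), array([688.7, -85.8,  28. ]))]
bar_toe [(0.79, array([277., 249.]), array([ 495.7, -192.9,   28. ])), (0.45, array([143.,  66.]), array([406.3,  31.5,  28. ]))]
```

View pics/w1.png

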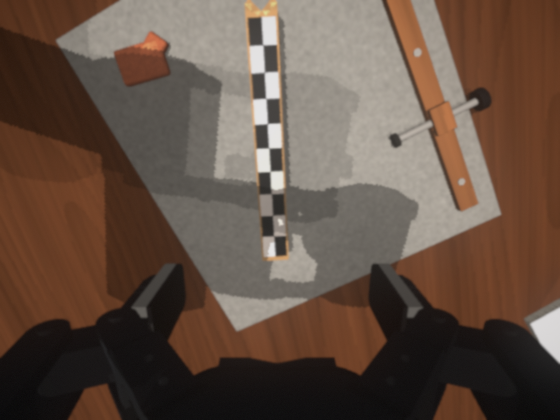

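Run:
```python
from h import *
st=sense(); p=optics.camera('wrist')
for u,v,z,n in [(264,257,46,'toeL'),(288,256,46,'toeR'),(249,17,46,'pL'),(279,14,46,'pR'),(245,2,46,'prL'),(278,2,46,'prR'),(385,0,22,'rail'),(463,208,22,'rail'),(393,138,22,'foot'),(397,146,22,'foot'),(417,52,22,'screw1'),(461,182,22,'screw3')]: print(n,onz(p,u,v,z,st).round(1))
```

```text
toeL [ 482.2 -188.5   46. ]
toeR [ 509.  -193.1   46. ]
pL [521.8  49.1  46. ]
pR [549.4  45.8  46. ]
prL [521.1  61.9  46. ]
prR [550.6  55.5  46. ]
rail [656.1  43.3  22. ]
rail [ 720.5 -188.2   22. ]
foot [648.4 -91.1  22. ]
foot [ 651.8 -100.6   22. ]
screw1 [682.6 -10.2  22. ]
screw3 [ 719.8 -156.4   22. ]
```

```bash
python3 -m inch '0.008 -0.007 -0.055 24 -3 30 -1;0 0 0 24 -2 30 -1;0 0 0 0 0 30 -1;0 0 0 0 0 0 -1'
python3 - <<'E'
from h import *
st=sense(); M=rot(st['tcp_rot']).as_matrix(); print(st['ee_pos'],M.round(3).tolist())
p=optics.camera('wrist'); save(p,'w2.png')
for n in 'bar_mid','bar_toe','bar_heel': print(n,place(p,n,28,st))
for n in ['side','top']:
  q=optics.camera(n)
  for m in 'bar_mid','post_axis','bar_toe': print(n,m,place(q,m,28))
E
```

```text
time_s: 4.98
ee_pos: [518.9, -65.6, 211.6]
tcp_rot: [0.003, 0.758, 0.653, 0.001]
contact_force: [-1.3, -0.4, -1.9]
opening: 85.0
[518.93561783 -65.61562478 211.58116844] [[0.148, 0.989, 0.006], [0.989, -0.148, -0.003], [-0.002, 0.007, -1.0]]
bar_mid [(0.77, array([273., 219.]), array([513.4, -74.6,  28. ])), (0.56, array([391., 153.]), array([615.9, -33.3,  28. ]))]
bar_toe [(0.58, array([270., 343.]), array([ 491.5, -198.4,   28. ]))]
bar_heel [(0.91, array([275.,  42.]), array([536.1,  59.2,  28. ]))]
side bar_mid [(0.7, array([279., 228.]), array([514.6, -84.1,  28. ]))]
side post_axis [(0.62, array([286., 185.]), array([591.5,  98.8,  28. ]))]
side bar_toe [(0.72, array([285., 261.]), array([ 496.3, -207.2,   28. ]))]
top bar_mid [(0.45, array([259., 200.]), array([539.8,  56.2,  28. ]))]
top post_axis [(0.43, array([243., 181.]), array([587.3,  96.8,  28. ]))]
top bar_toe []
```

View pics/w2.png

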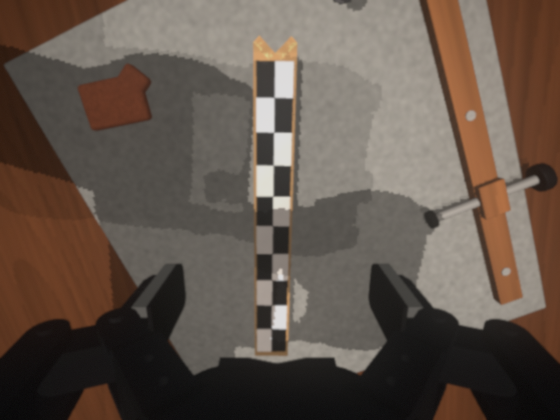

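Run:
```python
from h import *
st=sense(); p=optics.camera('wrist')
def o(u,v,z): return onz(p,u,v,z,st).round(1)
for u,v,z,n in [(256,352,46,'toeL'),(288,352,46,'toeR'),(254,58,46,'pL'),(297,58,46,'pR'),(258,39,46,'prL'),(294,39,46,'prR'),(276,53,46,'apex'),(425,0,22,'rail'),(497,303,22,'rail'),(427,215,22,'foot'),(432,226,22,'foot'),(350,4,10,'postbase')]: print(n,o(u,v,z))
```

```text
toeL [ 481.9 -197.5   46. ]
toeR [ 511.  -202.4   46. ]
pL [522.7  46.3  46. ]
pR [552.4  41.8  46. ]
prL [527.5  57.7  46. ]
prR [552.  54.  46.]
apex [538.4  47.1  46. ]
rail [654.4  71.   22. ]
rail [ 720.3 -200.5   22. ]
foot [652.3 -98.   22. ]
foot [ 656.6 -109.2   22. ]
postbase [601.8  79.5  10. ]
```

```bash
python3 -m inch '0 0 0.019 -11 0 30 -1;0 0 0 0 0 30 -1;0 0 0 0 0 30 -1;0 0 0 0 0 16 -1;0 0 0 0 0 0 -1'
python3 - <<'E'
from h import *
st=sense(); M=rot(st['tcp_rot']).as_matrix(); print(st['ee_pos'],M.round(3).tolist(),st['time_s'])
p=optics.camera('top'); q=optics.camera('side'); w=optics.camera('wrist')
a=[cv2.resize(i,(400,300),interpolation=3) for i in (p['img'][160:205,215:275,::-1],q['img'][155:200,255:315,::-1])]
b=cv2.resize(w['img'][:,:,::-1],(400,300)); cv2.imwrite('pics/p.png',np.vstack([np.hstack(a),np.hstack([b,b*0])]))
E
```

```text
time_s: 6.05
ee_pos: [522.8, -80.5, 108.5]
tcp_rot: [0.009, 0.765, 0.644, 0.006]
contact_force: [-0.7, 0.6, -0.2]
opening: 85.3
[522.83741293 -80.47840079 108.51753434] [[0.171, 0.985, 0.02], [0.985, -0.171, -0.007], [-0.003, 0.021, -1.0]] 6.05
```

View pics/p.png

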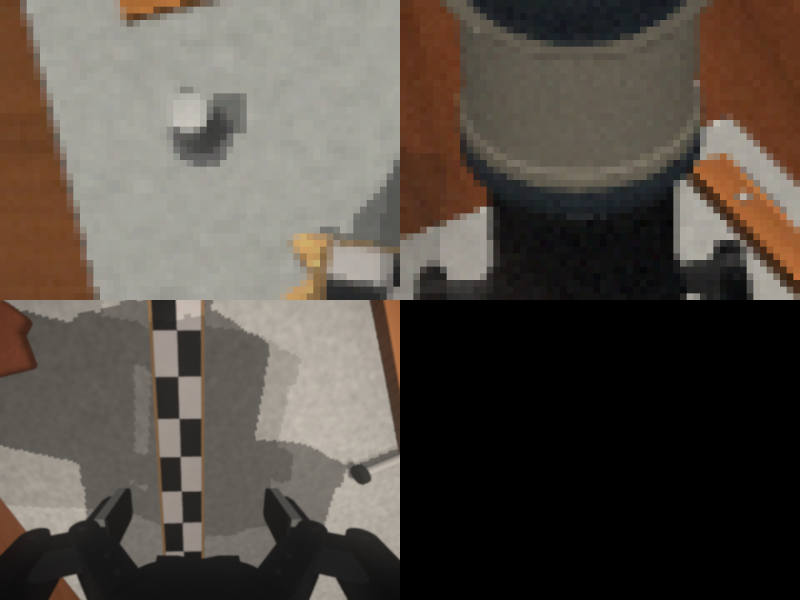

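```bash
python3 -m inch '0.021 0.003 0 3 -6 6 -1;0 0 0 0 0 0 -1'
python3 - <<'E'
from h import *
st=sense(); M=rot(st['tcp_rot']).as_matrix(); print(st['ee_pos'],M.round(3).tolist(),st['time_s'])
p=optics.camera('top')
f=lambda X,Y:(215+X/6.667-.5,160+Y/6.667-.5)
for n,(X,Y),z in [('posttop',(189,108),70),('prR',(297,240),46),('prL',(288,297),46),('apex',(322,265),46),('railend',(125,12),22),('rail end2',(213,0),22)]: print(n,onz(p,*f(X,Y),z).round(1))
E
```

```text
time_s: 6.37
ee_pos: [519.5, -76.6, 107.6]
tcp_rot: [0.002, 0.765, 0.644, 0.002]
contact_force: [-0.9, 0.0, -0.2]
opening: 85.1
[519.45909757 -76.62475179 107.63012209] [[0.171, 0.985, 0.006], [0.985, -0.171, -0.001], [-0.0, 0.006, -1.0]] 6.3667
posttop [595.2  93.6  70. ]
prR [548.6  54.8  46. ]
prL [527.   58.2  46. ]
apex [539.1  45.4  46. ]
railend [640.6 122.4  22. ]
rail end2 [645.3  88.4  22. ]
```

```bash
python3 -m inch '0.006 0.001 0 0 -2 6 -1;0 0 0 0 0 2 -1;0 0 0 0 0 0 -1'; python3 -m inch '0 0 0 0 0 0 0.3;0 0 0 0 0 0 1;0 0 0 0 0 0 1;0 0 0 0 0 0 1;0 0 0 0 0 0 1;0 0 0 0 0 0 1' 40;  python3 - <<'E'
from h import *
st=sense(); M=rot(st['tcp_rot']).as_matrix(); print(st['ee_pos'],M.round(3).tolist(),st['time_s'],st['contact_force'],st['moment'])
E
```

```text
time_s: 6.67
ee_pos: [519.1, -76.7, 101.2]
tcp_rot: [0.002, 0.765, 0.644, 0.002]
contact_force: [-0.2, -0.2, -0.2]
opening: 85.1
time_s: 7.17
ee_pos: [519.1, -76.7, 101.6]
tcp_rot: [0.002, 0.765, 0.644, 0.002]
contact_force: [0.0, 0.2, -1.0]
opening: 28.7
[519.05437211 -76.69003231 101.55488448] [[0.17, 0.985, 0.005], [0.985, -0.17, -0.001], [-0.0, 0.005, -1.0]] 7.1667 [ 0.04255951  0.22675017 -0.97263094] [ 0.00963829  0.04468957 -0.0205674 ]
```

```bash
python3 -m inch '0 0 0 0 6 0 1;0 0 0 0 10 0 1;0 0 0 0 10 0 1;0 0 0 0 10 0 1;0 0 0 0 10 0 1;0 0 0 0 0 0 1;0 0 0 0 0 0 1;0 0 0 0 0 0 1';  python3 - <<'E'
from h import *
st=sense(); M=rot(st['tcp_rot']).as_matrix(); print(st['ee_pos'],M.round(3).tolist(),st['time_s'],st['contact_force'],st['moment'])
p=optics.camera('top'); a=cv2.resize(p['img'][140:240,200:340,::-1],(560,400),interpolation=3)
w=optics.camera('wrist'); print(place(w,'post_axis',28,st),place(w,'bar_heel',28,st))
b=cv2.resize(w['img'][:,:,::-1],(240,180)); b=cv2.copyMakeBorder(b,0,220,0,0,0); cv2.imwrite('pics/l.png',np.hstack([a,b]))
E
```

```text
time_s: 7.83
ee_pos: [569.4, -85.4, 101.5]
tcp_rot: [0.002, 0.765, 0.644, 0.002]
contact_force: [-1.0, -0.7, 4.6]
opening: 29.2
[569.44216077 -85.41277776 101.49949812] [[0.17, 0.985, 0.005], [0.985, -0.17, -0.001], [-0.0, 0.005, -1.0]] 7.8333 [-0.99029634 -0.72833813  4.61909075] [-0.08241096  0.23404408  0.03236442]
[(0.18, array([274., 252.]), array([568.2, -76.1,  28. ]))] []
```

View pics/l.png

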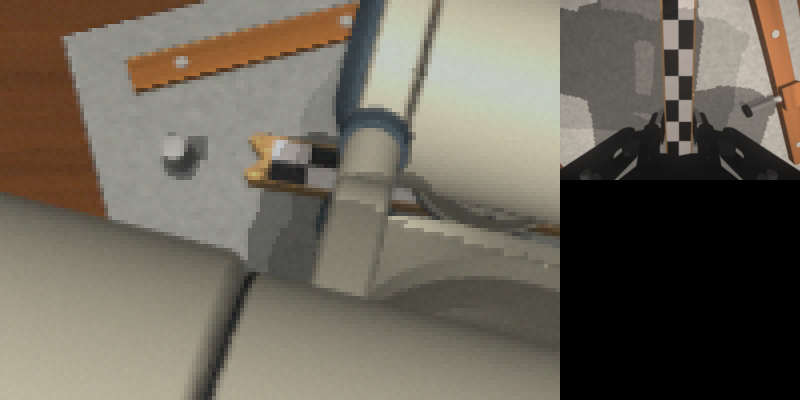

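Run:
```python
from h import *
p=optics.camera('top')
f=lambda X,Y:(200+X/4-.5,140+Y/4-.5)
P=onz(p,*f(174,149),70); a=onz(p,*f(250,136),46); b=onz(p,*f(247,182),46); c=onz(p,*f(264,158),46)
print(P,a,b,c); h=(a+b)/2; d=P-h
print('lat',d@[.985,-.17,0],'along from prong tips',d@[.17,.985,0], np.linalg.norm(a-b))
```

```text
[592.55513349  93.26759734  70.        ] [604.50078869  47.32992615  46.        ] [575.20054028  49.25549379  46.        ] [590.43958447  38.52233763  46.        ]
lat -4.9818288838597145 along from prong tips 44.760023784125984 29.363452918525798
```

```bash
python3 -m inch '0 0 0 6 -4.5 -0.4 1;0 0 0 10 0 0 1;0 0 0 9 0 0 1;0 0 0 6 0 0 1;0 0 0 3 0 0 1;0 0 0 0 0 0 1;0 0 0 0 0 0 1'; python3 -m inch '0 0 0 1 0 0 1;0 0 0 1 0 0 1;0 0 0 1 0 0 1'
```

```text
time_s: 8.67
ee_pos: [569.1, -45.9, 101.7]
tcp_rot: [0.001, 0.765, 0.644, 0.001]
contact_force: [0.1, 0.4, -0.1]
opening: 29.2
time_s: 8.92
ee_pos: [569.7, -43.1, 101.7]
tcp_rot: [0.001, 0.765, 0.644, 0.001]
contact_force: [-0.1, -0.5, -1.5]
opening: 29.0
```

```bash
python3 -m inch '0 0 0 0.5 1 0 1;0 0 0 0.5 1 0 1;0 0 0 0 0 0 1';python3 -m inch '0 0 0 0.5 0 0 1;0 0 0 0.5 0 0 1;0 0 0 0 0 0 1'
```

```text
time_s: 9.17
ee_pos: [572.0, -42.7, 101.7]
tcp_rot: [0.001, 0.765, 0.644, 0.001]
contact_force: [0.2, 0.5, -1.6]
opening: 28.9
time_s: 9.42
ee_pos: [571.8, -42.3, 101.6]
tcp_rot: [0.001, 0.765, 0.644, 0.0]
contact_force: [-0.4, 0.4, -1.7]
opening: 28.9
```

```bash
python3 -m inch '0 0 0 0.6 0 0 1;0 0 0 0.6 0 0 1'
python3 - <<'E'
from h import *
p=optics.camera('top'); a=cv2.resize(p['img'][150:215,215:300,::-1],(680,520),interpolation=3); cv2.imwrite('pics/c.png',a)
E
```

```text
time_s: 9.58
ee_pos: [571.8, -41.7, 101.6]
tcp_rot: [0.001, 0.765, 0.644, -0.0]
contact_force: [-2.9, -11.6, 0.2]
opening: 29.2
```

View pics/c.png

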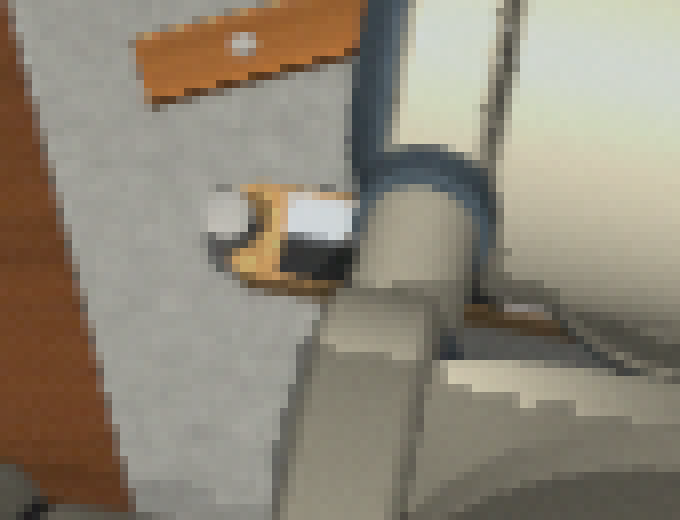

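```bash
python3 -m inch '0 0 0 0 0 0 1'; python3 -m inch '0 0 0 0 0 0 1'
python3 - <<'E'
from h import *
st=sense();print(st['contact_force'],st['moment'],st['ee_pos'],st['dq'])
E
```

```text
time_s: 9.72
ee_pos: [571.7, -41.9, 101.6]
tcp_rot: [0.001, 0.765, 0.644, -0.0]
contact_force: [-0.4, -0.2, -0.6]
opening: 28.8
time_s: 9.8
ee_pos: [571.7, -41.9, 101.6]
tcp_rot: [0.001, 0.765, 0.644, -0.0]
contact_force: [-1.4, -1.1, -0.9]
opening: 29.4
[-1.41462894 -1.07385428 -0.87848922] [-0.16209429  0.18937462  0.18703382] [571.65570976 -41.86417597 101.59826046] [-7.61912892e-05 -5.89948918e-05 -1.23297968e-04 -1.42695468e-03
 -1.89057616e-03 -5.43738178e-04]
```

```bash
cat > s.py <<'E'
from h import *
st=sense(); M=rot(st['tcp_rot']).as_matrix(); a=M[:2,0]/np.hypot(*M[:2,0]); c=np.array(st['ee_pos'][:2]); P=np.array([594.9,92.4])
e=c+136.3*a-P; n=np.array([a[1],-a[0]]); F=np.array(st['contact_force'])
print('t',round(st['time_s'],2),'axis deg',round(np.degrees(np.arctan2(a[1],a[0])),2),'heel err along,lat',(e@a).round(2),(e@n).round(2),'F along,lat,z',(F[:2]@a).round(1),(F[:2]@n).round(1),F[2].round(1),'M',np.round(st['moment'],2),'z',round(st['ee_pos'][2],1),'tilt',M[:2,2].round(4),'c',c.round(1))
E
python3 s.py; python3 -m inch '0 0 -0.016 0.2 2.2 0 1;0 0 -0.016 0.2 2.2 0 1;0 0 -0.016 0.2 2.2 0 1;0 0 0 0.15 0 0 1' >/dev/null; python3 s.py
```

```text
t 9.8 axis deg 80.22 heel err along,lat 0.04 -0.11 F along,lat,z -1.3 -1.2 -0.9 M [-0.16  0.19  0.19] z 101.6 tilt [ 0.001  -0.0021] c [571.7 -41.9]
t 10.13 axis deg 83.27 heel err along,lat 0.24 0.05 F along,lat,z -5.3 -1.4 -0.5 M [-0.73  0.35  0.21] z 101.8 tilt [ 0.0013 -0.003 ] c [579.  -42.7]
```

```bash
python3 -m inch '0 0 -0.016 0.15 2.2 0 1;0 0 -0.016 0.15 2.2 0 1;0 0 -0.016 0.15 2.2 0 1;0 0 -0.016 0.15 2.2 0 1;0 0 -0.016 0.15 2.2 0 1;0 0 0 0.1 0 0 1' >/dev/null; python3 s.py
```

```text
t 10.63 axis deg 88.21 heel err along,lat 0.39 0.2 F along,lat,z -4.8 -2.1 0.5 M [-0.82  0.32  0.27] z 101.9 tilt [ 0.0013 -0.0041] c [590.9 -43.5]
```

```bash
python3 -m inch '0 0 -0.016 0.15 2.2 0 1;0 0 -0.016 0.15 2.2 0 1;0 0 -0.016 0.15 2.2 0 1;0 0 -0.016 0.15 2.2 0 1;0 0 0 0.1 0 0 1' >/dev/null; python3 s.py
```

```text
t 11.05 axis deg 91.98 heel err along,lat 0.48 0.32 F along,lat,z -3.8 -1.4 0.6 M [-0.85  0.24  0.25] z 101.9 tilt [ 0.0014 -0.005 ] c [599.9 -43.3]
```

```bash
python3 -m inch '0 0 -0.012 0.15 1.6 0 1;0 0 -0.012 0.15 1.6 0 1;0 0 -0.012 0.15 1.6 0 1;0 0 -0.012 0.15 1.6 0 1;0 0 -0.012 0.15 1.6 0 1;0 0 0 0.1 0 0 1' >/dev/null; python3 s.py
python3 - <<'E'
from h import *
w=optics.camera('wrist'); save(w,'w4.png')
E
```

```text
t 11.55 axis deg 95.34 heel err along,lat 0.61 0.31 F along,lat,z -6.6 -1.7 -0.3 M [-0.82  0.14  0.2 ] z 102.0 tilt [ 0.002  -0.0062] c [607.8 -42.7]
```

View pics/w4.png

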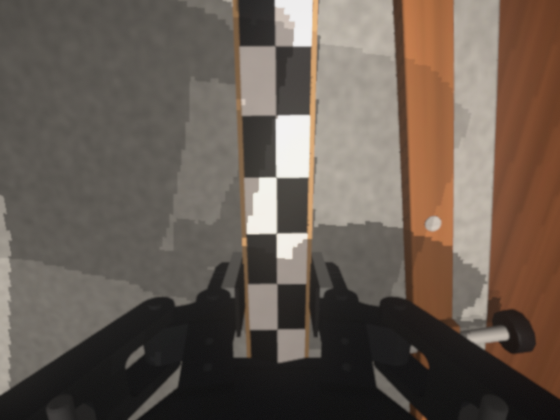

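```bash
python3 -m inch '0 0 -0.01 0.1 1.35 0 1;0 0 -0.01 0.1 1.35 0 1;0 0 -0.01 0.1 1.35 0 1;0 0 -0.01 0.1 1.35 0 1;0 0 -0.01 0.1 1.35 0 1;0 0 0 0.05 0 0 1' >/dev/null; python3 s.py
```

```text
t 12.1 axis deg 97.98 heel err along,lat 0.68 0.32 F along,lat,z -4.7 -2.3 -0.2 M [-0.75  0.18  0.18] z 102.2 tilt [ 0.0025 -0.007 ] c [614.  -41.9]
```

```bash
python3 -m inch '0 0 -0.006 0.1 0.8 0 1;0 0 -0.006 0.1 0.8 0 1;0 0 -0.006 0.1 0.8 0 1;0 0 0 0.05 0 0 1' >/dev/null; python3 s.py
```

```text
t 12.43 axis deg 98.84 heel err along,lat 0.73 0.32 F along,lat,z -4.7 -1.6 -0.5 M [-0.8   0.17  0.2 ] z 102.2 tilt [ 0.0029 -0.0075] c [616.  -41.5]
```

```bash
python3 -m inch '0 0 -0.005 0.1 0.7 0 1;0 0 -0.005 0.1 0.7 0 1;0 0 0 0.05 0 0 1' >/dev/null; python3 s.py
```

```text
t 12.68 axis deg 99.27 heel err along,lat 0.75 0.33 F along,lat,z -4.3 -2.2 -0.9 M [-0.72  0.14  0.22] z 102.3 tilt [ 0.003  -0.0079] c [617.1 -41.3]
```

```bash
python3 -m inch '0 0.002 -0.005 0 0.7 0.1 1;0 0.002 -0.005 0 0.7 0.1 1;0 0.001 0 0 0 0 1' >/dev/null; python3 s.py
```

```text
t 12.93 axis deg 99.72 heel err along,lat 0.47 0.34 F along,lat,z -3.8 -1.5 -1.1 M [-0.85  0.17  0.25] z 102.1 tilt [ 0.0024 -0.0034] c [618.2 -41.4]
```

```bash
python3 -m inch '0 0.002 -0.005 0 0.7 0.1 1;0 0.001 -0.005 0 0.7 0.1 1;0 0 0 0 0 0 1' >/dev/null; python3 s.py
```

```text
t 13.18 axis deg 100.17 heel err along,lat 0.26 0.31 F along,lat,z -4.2 -1.8 -1.4 M [-0.68  0.06  0.15] z 101.8 tilt [ 0.0019 -0.0006] c [619.2 -41.4]
```

```bash
python3 -m inch '0 0 -0.005 0.1 0.7 0 1;0 0 -0.005 0.1 0.7 0 1;0 0 -0.005 0.1 0.7 0 1;0 0 0 0.05 0 0 1' >/dev/null; python3 s.py
```

```text
t 13.52 axis deg 100.93 heel err along,lat 0.3 0.37 F along,lat,z -4.9 -1.9 -1.0 M [-0.77  0.11  0.27] z 101.8 tilt [ 0.0022 -0.0013] c [621.1 -41.1]
```

```bash
python3 -m inch '0 0 -0.005 0.1 0.7 0 1;0 0 -0.005 0.1 0.7 0 1;0 0 0 0.05 0 0 1' >/dev/null; python3 s.py
```

```text
t 13.77 axis deg 101.42 heel err along,lat 0.35 0.08 F along,lat,z -4.6 -0.4 -0.9 M [-0.74 -0.1  -0.06] z 101.8 tilt [ 0.0016 -0.0018] c [621.9 -40.8]
```

```bash
python3 -m inch '0 0 -0.004 0.1 0.55 0 1;0 0 -0.004 0.1 0.55 0 1;0 0 0 0.05 0 0 1' >/dev/null; python3 s.py
```

```text
t 14.02 axis deg 101.71 heel err along,lat 0.35 -0.51 F along,lat,z -3.2 -0.2 -1.9 M [-0.62 -0.23 -0.56] z 101.8 tilt [ 0.0001 -0.0021] c [622.  -40.8]
```

```bash
python3 -m inch '0 0 0.003 0.1 0 0 1;0 0 0 0.1 0.1 0 1' >/dev/null; python3 s.py;  python3 -m inch '0 0 0 0.1 0.3 0 1;0 0 0 0.1 0.3 0 1' >/dev/null; python3 s.py
```

```text
t 14.18 axis deg 101.42 heel err along,lat 0.38 0.17 F along,lat,z -6.3 -3.0 -1.4 M [-1.02  0.1   0.05] z 101.8 tilt [ 0.0005 -0.0022] c [622.  -40.8]
t 14.35 axis deg 101.35 heel err along,lat 0.39 0.39 F along,lat,z -6.3 -3.6 1.6 M [-1.07  0.37  0.1 ] z 101.8 tilt [-0.0003 -0.0027] c [622.  -40.8]
```

```bash
python3 -m inch '0 0 0 0.1 0.6 0 1;0 0 0 0.1 0.6 0 1' >/dev/null; python3 s.py;  python3 -m inch '0 0 0 0.1 0.8 0 1;0 0 0 0.1 0.8 0 1' >/dev/null; python3 s.py
```

```text
t 14.52 axis deg 101.3 heel err along,lat 0.44 0.69 F along,lat,z -6.8 -5.2 1.4 M [-1.19  0.54  0.22] z 101.8 tilt [-0.0022 -0.0033] c [622.2 -40.7]
t 14.68 axis deg 101.26 heel err along,lat 0.43 1.04 F along,lat,z -6.6 -6.1 3.9 M [-1.22  0.69  0.26] z 101.8 tilt [-0.0047 -0.0041] c [622.5 -40.7]
```

```bash
python3 -m inch '-0.003 0 0 0.05 0.9 0 1;-0.003 0 0 0.05 0.9 0 1' >/dev/null; python3 s.py;  python3 -m inch '-0.004 0 -0.001 0.05 1.2 0 1;-0.004 0 -0.001 0.05 1.2 0 1' >/dev/null; python3 s.py
```

```text
t 14.85 axis deg 101.23 heel err along,lat 0.41 0.98 F along,lat,z -6.9 -7.9 4.1 M [-1.35  1.11  0.31] z 101.7 tilt [-0.0028 -0.0037] c [622.3 -40.7]
t 15.02 axis deg 101.33 heel err along,lat 0.42 0.58 F along,lat,z -8.0 -12.4 7.6 M [-1.49  1.59  0.14] z 101.6 tilt [-0.0001 -0.003 ] c [622.2 -40.7]
```

```bash
python3 -m inch '-0.003 0 -0.001 0 1.2 -0.1 1;-0.003 0 -0.001 0 1.2 -0.1 1;-0.003 0 -0.001 0 1.2 0 1' >/dev/null; python3 s.py
```

```text
t 15.27 axis deg 101.43 heel err along,lat 0.37 0.19 F along,lat,z -7.1 -11.1 7.8 M [-1.28  1.53 -0.05] z 101.5 tilt [ 0.0014 -0.0021] c [622.  -40.8]
```

```bash
python3 -m inch '-0.002 0 -0.001 0 1.4 -0.1 1;-0.002 0 -0.001 0 1.4 -0.1 1;-0.002 0 -0.001 0 1.4 -0.1 1;-0.002 0 -0.001 0 1.4 -0.1 1' >/dev/null; python3 s.py
```

```text
t 15.6 axis deg 101.52 heel err along,lat 0.32 0.23 F along,lat,z -7.2 -10.7 5.6 M [-1.38  1.41 -0.19] z 101.6 tilt [-0.0015 -0.0015] c [622.3 -40.8]
```

```bash
python3 -m inch '-0.0025 0 -0.001 0 1.5 -0.1 1;-0.0025 0 -0.001 0 1.5 -0.1 1;-0.0025 0 -0.001 0 1.5 -0.1 1;-0.0025 0 -0.001 0 1.5 -0.1 1' >/dev/null; python3 s.py
```

```text
t 15.93 axis deg 101.58 heel err along,lat 0.22 0.22 F along,lat,z -6.8 -10.9 6.1 M [-1.59  1.51 -0.27] z 101.6 tilt [-0.0036 -0.0005] c [622.4 -40.9]
```

```bash
python3 -m inch '-0.0025 0 -0.001 0 1.5 -0.1 1;-0.0025 0 -0.001 0 1.5 -0.1 1;-0.0025 0 -0.001 0 1.5 -0.1 1;-0.0025 0 -0.001 0 1.5 -0.1 1' >/dev/null; python3 s.py
```

```text
t 16.27 axis deg 101.62 heel err along,lat 0.1 0.28 F along,lat,z -8.4 -11.3 5.3 M [-1.6   1.45 -0.35] z 101.6 tilt [-0.0056  0.0005] c [622.6 -41. ]
```

```bash
python3 -m inch '-0.0035 0 -0.001 0 1.4 -0.1 1;-0.0035 0 -0.001 0 1.4 -0.1 1;-0.0035 0 -0.001 0 1.4 -0.1 1;-0.0035 0 -0.001 0 1.4 -0.1 1' >/dev/null; python3 s.py;python3 -m inch '-0.003 0 -0.0007 0 1.4 -0.1 1;-0.003 0 -0.0007 0 1.4 -0.1 1;-0.003 0 -0.0007 0 1.4 -0.1 1;-0.003 0 -0.0007 0 1.4 -0.1 1' >/dev/null; python3 s.py
```

```text
t 16.6 axis deg 101.65 heel err along,lat 0.04 0.01 F along,lat,z -7.8 -10.8 5.8 M [-1.61  1.47 -0.39] z 101.6 tilt [-0.0035  0.0025] c [622.4 -41.1]
t 16.93 axis deg 101.61 heel err along,lat -0.06 0.0 F along,lat,z -6.5 -11.1 6.2 M [-1.6   1.47 -0.33] z 101.5 tilt [-0.003   0.0041] c [622.3 -41.2]
```

```bash
python3 -m inch '0 0 0 0 0.5 0 1;0 0 0 0 0.1 0 1;0 0 0 0 0 0 1' >/dev/null; python3 s.py;python3 -m inch '0 0 0 0 0 0 0.5;0 0 0 0 0 0 0.2;0 0 0 0 0 0 0;0 0 0 0 0 0 0;0 0 0 0 0 0 0' ; python3 s.py
```

```text
t 17.18 axis deg 101.48 heel err along,lat -0.12 0.23 F along,lat,z -4.8 -0.9 -2.2 M [-0.86 -0.13 -0.15] z 101.7 tilt [-0.0037  0.0041] c [622.3 -41.2]
time_s: 17.6
ee_pos: [622.5, -40.0, 101.7]
tcp_rot: [-0.003, 0.633, 0.774, 0.001]
contact_force: [0.2, -0.4, 1.0]
opening: 43.0
t 17.6 axis deg 101.46 heel err along,lat 1.05 0.71 F along,lat,z -0.4 0.1 1.0 M [0.   0.02 0.05] z 101.7 tilt [-0.0031  0.0054] c [622.5 -40. ]
```

```bash
python3 -m inch '0 0 0 0 0 -4 -0.1;0 0 0 0 0 -10 -0.1;0 0 0 0 0 -20 -0.1;0 0 0 0 0 -30 -0.1;0 0 0 0 0 -35 -0.1;0 0 0 0 0 -35 -0.1;0 0 0 0 0 -25 -0.1;0 0 0 0 0 0 -0.1'; python3 -m inch '0 0 0 -30 0 -10 -0.1;0 0 0 -30 0 -10 -0.1;0 0 0 -30 0 0 -0.1;0 0 0 -15 0 0 -0.1;0 0 0 0 0 0 -0.1;0 0 0 0 0 0 -0.1'
python3 - <<'E'
from h import *
st=sense(); w=optics.camera('wrist'); save(w,'w5.png')
for n in 'bar_mid','bar_heel','post_axis','bar_toe': print(n,place(w,n,28,st))
E
```

```text
time_s: 18.27
ee_pos: [622.0, -40.1, 271.5]
tcp_rot: [-0.004, 0.633, 0.774, 0.001]
contact_force: [0.9, 0.7, -0.2]
opening: 46.8
time_s: 18.77
ee_pos: [643.4, -145.6, 298.7]
tcp_rot: [-0.001, 0.632, 0.775, 0.003]
contact_force: [0.3, -0.3, 0.3]
opening: 46.8
bar_mid []
bar_heel [(0.46, array([277.,  87.]), array([622. , -42.1,  28. ]))]
post_axis []
bar_toe [(0.65, array([277., 205.]), array([ 646.6, -163.8,   28. ]))]
```

View pics/w5.png

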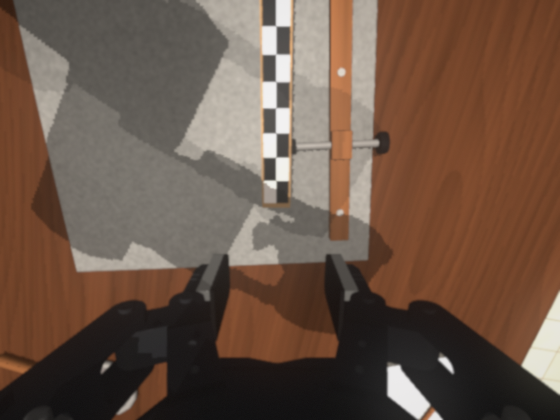

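```bash
python3 -m inch '0 0 0 35 0 0 -0.1;0 0 0 35 0 0 -0.1;0 0 0 30 0 0 -0.1;0 0 0 20 0 0 -0.1;0 0 0 0 0 0 -0.1;0 0 0 0 0 0 -0.1'
python3 - <<'E'
from h import *
st=sense(); w=optics.camera('wrist'); q=optics.camera('side')
for n in 'bar_mid','bar_heel','post_axis','bar_toe': print(n,place(w,n,28,st),place(q,n,28))
for n in 'sherd','magnifier','finds_box': print(n,place(q,n,10 if n=='sherd' else 0))
a=cv2.resize(w['img'][:240,150:430,::-1],(560,480),interpolation=3); b=cv2.resize(q['img'][160:260,230:290,::-1],(240,480),interpolation=3); cv2.imwrite('pics/f.png',np.hstack([a,b]))
E
```

```text
time_s: 19.52
ee_pos: [616.4, -18.3, 298.0]
tcp_rot: [-0.002, 0.63, 0.777, 0.002]
contact_force: [-0.3, -1.1, 0.5]
opening: 46.8
bar_mid [(0.91, array([276., 205.]), array([617.6, -36.5,  28. ])), (0.25, array([279.,  77.]), array([593.8,  94.8,  28. ]))] [(0.79, array([310., 211.]), array([624.8, -40.9,  28. ]))]
bar_heel [(0.69, array([277.,  79.]), array([592.5,  92.4,  28. ]))] [(0.6, array([289., 183.]), array([602.4, 104.3,  28. ]))]
post_axis [(0.59, array([279.,  77.]), array([593.3,  95.2,  28. ]))] [(0.71, array([325., 211.]), array([671.1, -54.2,  28. ])), (0.71, array([305., 368.]), array([ 453.9, -497.8,   28. ]))]
bar_toe [(0.85, array([274., 303.]), array([ 640.9, -159.7,   28. ]))] [(0.98, array([333., 237.]), array([ 654.5, -162.8,   28. ]))]
sherd [(0.56, array([235., 211.]), array([405.8,  42.8,  10. ])), (0.31, array([325., 212.]), array([676.1, -42.8,  10. ]))]
magnifier [(0.74, array([307., 369.]), array([ 463.7, -490.5,    0. ]))]
finds_box [(0.85, array([243., 139.]), array([515.7, 446.5,   0. ]))]
```

View pics/f.png

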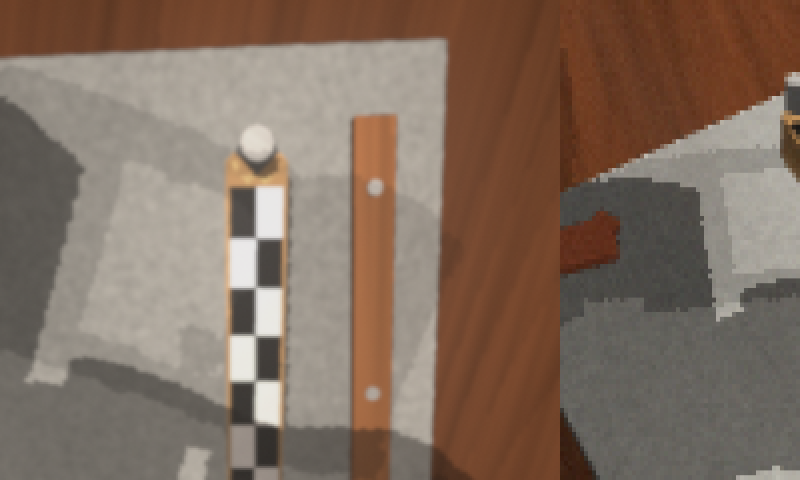

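```bash
python3 -c "
from bench import workorder
print(workorder.sign_off())"
```

```text
the job is handed in; nothing more can be done
None
```

The scale bar is set against both the post and the stop, and I handed the job in at about 20 s of the 64 s allowed. No verdict came back.

- **Heel to post:** I gripped the bar at its middle and slid it until the notch touched the post. The bar was still about 21° short of its final angle. The force peaked at about 12 N, then I let it relax.
- **Swing:** I swung the bar about the post with 3–8 N of push holding the heel on it. It met the stop foot at a tool angle of about 101.5°.
- **Press:** I pushed sideways with 11–12 N for almost 2 s. By my moment balance that is about 8–10 N at the stop. The push along the bar onto the post stayed at or below about 8.5 N, and no reading reached 2 kg.
- **Release:** I relaxed the push, opened the gripper and lifted clear. The tool moved about 1 mm along the bar as the grip let go.

**Last checks:**
- The close wrist pictures show the notch on the post and the bar's side at the stop foot. They cannot rule out a gap of less than a millimetre at the foot.
- In the wrist view the networks put the heel and the post axis within about 3 mm of each other.
- The side camera's heel point was about 15 mm off, and it mistook other things for the post. I discounted both.
- The side camera found the sherd, the box and the magnifier where they started, within its scatter of about 5 mm.
- I took the bar lying flat from the level tool and the pictures, and did not measure it separately.

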